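# Unlock the keypad test nest and show the keypad's underside to the inspection camera

### The job

The keypad in the test nest has passed its electrical test and its back must now be inspected: press the nest's black knob right down, turn it anticlockwise to its stop so that the orange-tipped tongue swings off the keypad, and let the knob spring up again. Then lift the keypad out and hold it in the air in front of the lens of the tilted inspection camera, keys away from the lens, centred on the lens axis with the keypad's centre 12 cm from the lens, square to the lens and with its short edges level; finish while still holding it there, and do not bump the camera or disturb the things lying about.

Things in the scene. Friction and masses are not known exactly. Their poses are not given: they have to be found in the camera images.
- test_nest: Low aluminium fixture fixed to the bench, base plate 165 x 100 x 10 mm. Origin on the bench under the centre of the keypad; x runs along the keypad's long side and away from the knob, z up. The keypad's underside rests 30 mm above the bench on two white rails; four steel corner locators and two end stops stand round it, with about 1 mm of play; the two long sides are free for fingers over 27 mm either side of the middle and down to 10 mm above the bench.
- knob_top (a point): Centre of the top face of the black fluted knob, 33 mm across the body (35 mm over the flutes) and 30 mm high, 78 mm from the keypad's centre along the nest's -x; at rest its top stands 94 mm above the bench. The steel tongue below the knob has its top 55 mm above the bench and turns with it. z up.
- knob (a joint): How far the knob is pressed down: 0 up, 0.008 m at its stop. The spring pushes back with 3 N at the top and 7 N at the stop. The knob's cross pin sits in a notch: it can turn only when pressed more than about 5.5 mm, and springs up into a second notch at the end of the turn.
- hold_down (a joint): Turn of the knob and of the tongue below it: 0 tongue over the end of the keypad, locked; 1.25 rad tongue swung clear, where the knob springs up again (stop at 1.28). Positive is anticlockwise seen from above. It turns easily (about 0.05 N m).
- keypad_center (a point): Centre, half-way up, of the keypad module that sits in the nest: 78 mm (x) by 62 mm (y) by 18 mm high, 0.11 kg. z points up out of the keys. The flange, full size and 3 mm thick, is what fingers grip across the 62 mm: it lies 2 to 5 mm above this point; the narrower body below it is 68 x 54 mm and reaches 9 mm below this point; the keys stand up to 9 mm above this point.
- inspection_camera: Stand of the inspection camera, fixed to the bench: dark base plate 110 x 90 x 12 mm with two grey cheeks; origin under its centre. The camera head between the cheeks, with black ring light 66 mm across, looks up and towards the stand's -x, 30 degrees off the vertical.
- lens (a point): Centre of the front face of the lens. z is the lens axis, pointing out of the lens; y is level; x lies in the front face and runs up its slope.
- view_point (a point): The point on the lens axis 120 mm in front of the lens, where the centre of the keypad belongs; same axes as lens. In the wanted attitude the keypad's z points the way of this z, away from the lens, its y lies along this y and its x along this x (either way round).
- spare_keypad: Another keypad of the same kind, lying on the bench; leave it. 78 x 62 x 18 mm, origin under its centre.
- red_screwdriver: Screwdriver with a red handle lying on the bench, 201 mm long along its y, 29 mm thick; leave it. Origin under its centre.
- blue_screwdriver: Screwdriver with a blue handle lying on the bench, 201 mm long along its y, 35 mm thick; leave it. Origin under its centre.

How it is judged:
On the way, in this order (a step that is already met when the one before it is completed fails the run):
1. the knob is pressed down at least 6 mm with the tongue still over the keypad (value of joint knob above 0.006 m and value of joint hold_down below 0.35 rad), for 0.05 s.
2. the tongue is swung clear and the knob has sprung up again, with the keypad still in the nest (value of joint hold_down above 1.1 rad and value of joint knob below 0.002 m and height (world z) of keypad_center below 0.045 m), for 0.2 s.
3. the keypad is lifted clear of the nest in the fingers (height (world z) of keypad_center above 0.1 m and contact force between the fingers and keypad above 1 N), for 0.2 s.
At the end, for the whole second after the job is handed in: Still held in the air, at rest: keypad centre within 16 mm of the point 120 mm before the lens (12 mm along the lens axis), underside to the lens and square within 0.15 rad, short edges level along the lens within 0.15 rad; tongue swung clear, knob up (z of keypad_center in the frame of view_point between -0.012 and 0.012 m and distance between keypad_center and view_point below 0.016 m and angle between the z axis of keypad_center and the z axis of view_point, either way round below 0.15 rad and angle between the y axis of keypad_center and the y axis of view_point, either way round below 0.15 rad and angle between keypad_center's own z axis and vertical below 1.2 rad and height (world z) of keypad_center above 0.15 m and contact force between the fingers and keypad above 1 N and linear speed of keypad below 0.02 m/s and value of joint hold_down above 1.1 rad and value of joint knob below 0.002 m); the arm keeps its last pose, push and grip.
It fails at once if the camera is bumped (more than 4 N) (contact force between inspection_camera and anything else above 4 N).
It fails at once if the spare keypad or a screwdriver is moved by more than 15 mm (distance of any of spare_keypad, red_screwdriver, blue_screwdriver from where it was at the start of the episode above 0.015 m).
It also fails if it takes over 54 s, if anything falls off the work surface, if the arm or the gripper's body presses on something with over 40 N, if the wrist force passes 120 N, or if a joint passes its speed limit or range.

### The arm

A 6-joint arm with a two-finger parallel gripper is mounted at the origin on a cart in front of the work surface, level with it; the furniture and walls round the work are solid. World frame = base frame: x ahead of the robot, y to its left, z up, the work surface at z = 0. Lengths are in m, angles in rad, forces in N, time in s.
With the tool pointing down it reaches from about 0.35 to 0.975 m from the base axis. Payload 4.9 kg.
Tool frame: the origin (TCP) lies at the very end of the fingers, on their centre line; the grasp point (between the pads) lies 19 mm behind it (ctrl.pinch_z is the distance from the TCP to the grasp point, in m); z points along the fingers, y is the direction in which the jaws open and shut (so a half turn about z gives the same grasp; the last joint's range is limited). The gripper opens to 85 mm and grips with 20 to 120 N. Pads are 22 mm wide; open, the fingers measure 114 mm over their backs; the gripper's body (76 mm by 85 mm) begins 54 mm behind the grasp point. The pads swing forward as they close: fully open they stand 13 mm farther back than shut.
Start: joints at [-1.417, 0.053, 1.613, -0, 1.476, -0.119], TCP at [0.168, -0.602, 0.231] pointing down, gripper open.
Joint ranges: [-3.01, 3.01], [-1.01, 2.22], [0.06, 2.58], [-1.02, 4.17], [0.09, 2.62], [-3.14, 3.14]. Speed limits (rad/s): [2.57, 2.57, 3.14, 3.14, 3.14, 3.14].

### API

Orientations are given as a rotation vector (axis times angle).
In Python, from station import ctrl gives the robot as it stands.
- The arm moves only by the tool carry_out, never from a script. Its argument "series" is a list of rows, each a list of 7 numbers: the shift along the world's x, y, z each as a share of 0.025 m, from -1 to 1, then the turn, a rotation vector about the world's x, y, z each as a share of 0.1 rad, from -1 to 1, then the opening, from 0 (shut) to 1 (fully open). A call has 1 to 12 rows; each row shifts and turns the commanded pose from where the row before left it; what a row does not reach is not made up. A row lasts 1/10 s, in which the tool goes at most 50 mm and 8.59 degrees, less where a joint would pass 70% of its speed; a pose out of reach is approached as far as the arm can. A call with a number of a shift or a turn outside -1 to 1 is refused whole. A call with a gripper value outside its range is refused whole. The fingers move at their own pace and stop on an object; "grip_force" is the grip in N (left out, the last holds). Time passes only in rows, so rows that do not move let the fingers close. It gives the time, the measured TCP pose, the force and the opening at its end, in the units of the state.
- ctrl.get_obs(): the state, without advancing time (a new reading comes with each control period).
- ctrl.get_image(name): name is "scene" or "top"; returns a dict with "frame" (400x640x3 uint8, blue, green, red), "fx", "fy", "cx", "cy" (pixels), "k1" (the pictures are not rectified: a ray, as slopes to the right and down, at radius r is drawn at 1 + k1 r^2 times it, then the intrinsics apply), "R" (3x3) and "t" (3): a world point X has camera coordinates R X + t. Camera axes: x right, y down, z forward; pixel columns grow to the right and rows downward; lengths in m; the calibration is good to about 2 mm. A picture is of the moment at which its call begins. There is no depth.
- ctrl.finish_job(): hands the job in, once; it reports no verdict.
Trained networks look in a picture, given as the dict that the camera call returned (one of the last four; its "shot" number tells which), for a name from the list of things; names that differ only in an ending like _2 or _b are one class to them, and where a whole thing is asked for, a point or a joint stands for the part that bears it (a point fixed in the world has none). Each returns a list of dicts, best first, with "p" (0 to 1); they miss things now and then, are a little off and sometimes report something else, mostly with a low value. They report only what shows in the picture. A call takes as long as a camera call.
- ctrl.trace(picture, name): "mask" (400x640 bool, what is visible of it) and "rect" ([left, top, width, height] as shares, 0 to 1, of the picture: columns of its width, rows of its height, round what is visible of it).
- ctrl.mark_of(picture, name): "position" ([column, row] as shares, 0 to 1, of the picture: columns of its width, rows of its height: a listed point, or the origin of a listed thing).
The state is a dict: "t": time; "q": joint angles; "dq": joint speeds; "effort": joint torques, N m; "tool_pos": TCP position; "tool_rot": TCP orientation; "contact_force": force on the tool from outside, world axes, zero at the start; "wrist_torque": the same for the moment, N m; "opening": finger opening in m.
Only numpy, scipy, OpenCV 4.12 (cv2) and the standard library are available. Lean on these libraries where they do the work, as an engineer would, in place of code of your own. Each camera call takes 0.05 s, during which the arm holds its last target.

## Working session

There is one attempt and no reset: what is moved stays moved. The work goes in short steps, Python scripts to look and compute and a tool call to move; the robot and the scene stay as the last step left them, time stands still between calls to the robot, and variables do not carry over. Pictures are saved under pics/ and viewed, and the job is handed in when it is done.

Besides the shell and the picture viewer there is one more tool, called after "Request:" by a JSON object that holds its "name" and its "arguments", one argument or row to a line. carry_out: Moves the arm, as the interface text tells. Shift numbers are shares of 0.025 m and turn numbers shares of 0.1 rad, none past 1 either way. Its arguments: {"type":"object","properties":{"series":{"type":"array"},"grip_force":{"type":"number"}},"required":["series"]}

```bash
ls; mkdir -p pics
cat > h.py <<'E'
import numpy as np, cv2, pickle
from scipy.spatial.transform import Rotation as Ro
from station import ctrl
def shot(n,fn):
    im=ctrl.get_image(n); cv2.imwrite('pics/'+fn,im['frame']); return im
def K(im): return np.array([[im['fx'],0,im['cx']],[0,im['fy'],im['cy']],[0,0,1.]]),np.array([im['k1'],0,0,0.])
def ray(im,uv):
    k,d=K(im); p=cv2.undistortPoints(np.array([[uv]],float),k,d)[0,0]
    R=np.array(im['R']);t=np.array(im['t']).ravel()
    v=R.T@np.array([p[0],p[1],1]); return -R.T@t, v/np.linalg.norm(v)
def atz(im,uv,z):
    c,v=ray(im,uv); return c+v*(z-c[2])/v[2]
def proj(im,P):
    k,d=K(im);R=np.array(im['R']);t=np.array(im['t']).ravel()
    return cv2.projectPoints(np.atleast_2d(P).astype(float),cv2.Rodrigues(R)[0],t,k,d)[0][:,0]
def tri(ims,uvs):
    A=np.zeros((3,3));b=np.zeros(3)
    for im,uv in zip(ims,uvs):
        c,v=ray(im,uv);M=np.eye(3)-np.outer(v,v);A+=M;b+=M@c
    X=np.linalg.solve(A,b); return X,[proj(im,X)[0]-np.array(uv) for im,uv in zip(ims,uvs)]
E
cat > a.py <<'E'
from h import *
s=shot('scene','s0.png');t=shot('top','t0.png')
pickle.dump((s,t),open('im0.pkl','wb'))
for n in ['test_nest','knob_top','keypad_center','inspection_camera','lens','view_point','spare_keypad','red_screwdriver','blue_screwdriver']:
    r=[]
    for im in (s,t):
        m=ctrl.mark_of(im,n); r.append([(round(a['p'],2),np.round(np.array(a['position'])*[640,400],1).tolist()) for a in m[:3]])
    print(n,r)
    if r[0] and r[1]:
        X,e=tri((s,t),[r[0][0][1],r[1][0][1]]);print('   ',X.round(4),np.round(e,1).tolist())
for im in(s,t):print(im['fx'],(-np.array(im['R']).T@np.array(im['t']).ravel()).round(3),np.array(im['R']).round(2).tolist())
o=ctrl.get_obs();print({k:np.round(v,3).tolist() for k,v in o.items()},ctrl.pinch_z)
E
python3 a.py
```

```text
pics
test_nest [[(0.83, [368.9, 219.3]), (0.5, [370.1, 209.6])], [(0.63, [396.4, 210.4])]]
    [ 0.4909 -0.2251  0.0045] [[-1.0, -0.2], [0.3, 1.0]]
knob_top [[(0.72, [386.9, 207.8])], [(0.75, [383.8, 235.5])]]
    [ 0.4269 -0.1818  0.0909] [[0.2, 0.0], [-0.1, -0.3]]
keypad_center [[(0.82, [368.2, 208.8])], [(0.92, [397.7, 214.3])]]
    [ 0.4846 -0.2197  0.0435] [[2.0, 0.3], [-0.8, -2.2]]
inspection_camera [[(0.91, [310.5, 194.5])], [(0.98, [410.3, 128.3])]]
    [ 0.7021 -0.2679 -0.0062] [[-1.0, -0.2], [0.5, 1.1]]
lens [[(0.78, [323.8, 163.9]), (0.57, [310.7, 293.8])], [(0.93, [415.0, 133.4])]]
    [ 0.6497 -0.2554  0.1199] [[-1.5, -0.3], [0.7, 1.8]]
view_point [[], [(0.9, [426.1, 144.3])]]
spare_keypad [[(0.82, [311.7, 289.2])], [(0.85, [279.2, 207.0])]]
    [ 5.011e-01  6.280e-02 -5.000e-04] [[-1.2, -0.2], [0.4, 1.0]]
red_screwdriver [[(0.93, [345.2, 342.4])], [(0.69, [244.8, 258.1])]]
    [ 0.3769  0.1457 -0.0032] [[-1.0, -0.2], [0.2, 0.7]]
blue_screwdriver [[(0.79, [325.9, 315.8])], [(0.71, [258.9, 236.1])]]
    [0.4332 0.1125 0.0039] [[0.9, 0.2], [-0.2, -0.7]]
373.77980850733854 [0.198 0.543 0.62 ] [[-0.87, -0.5, -0.01], [-0.27, 0.48, -0.84], [0.42, -0.72, -0.55]]
457.3996241669974 [ 0.356 -0.061  1.12 ] [[-0.0, -1.0, -0.02], [-0.99, 0.0, -0.16], [0.16, 0.02, -0.99]]
{'t': 1.0, 'q': [-1.417, 0.053, 1.613, 0.0, 1.476, -0.119], 'dq': [-0.0, 0.001, 0.002, 0.0, -0.001, -0.002], 'effort': [0.0, -39.369, -37.047, -0.0, 0.0, -0.0], 'tool_pos': [0.168, -0.602, 0.231], 'tool_rot': [3.112, 0.427, 0.0], 'contact_force': [0.553, -0.687, -1.002], 'wrist_torque': [-0.012, 0.012, -0.048], 'opening': 0.086} 0.0187
```

Run:
```python
import cv2
s=cv2.imread('pics/s0.png');t=cv2.imread('pics/t0.png')
cv2.imwrite('pics/s0c.png',cv2.resize(s[130:270,260:460],None,fx=4,fy=4,interpolation=2))
cv2.imwrite('pics/t0c.png',cv2.resize(t[80:280,340:500],None,fx=3.75*.8,fy=3.75*.8,interpolation=2))
```

```text
(no output)
```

View pics/s0.png

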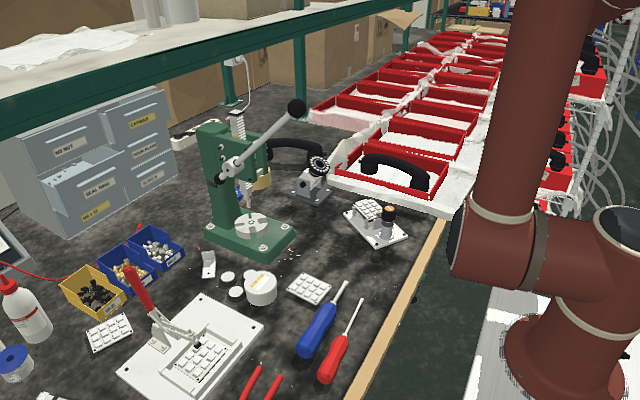

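View pics/t0.png

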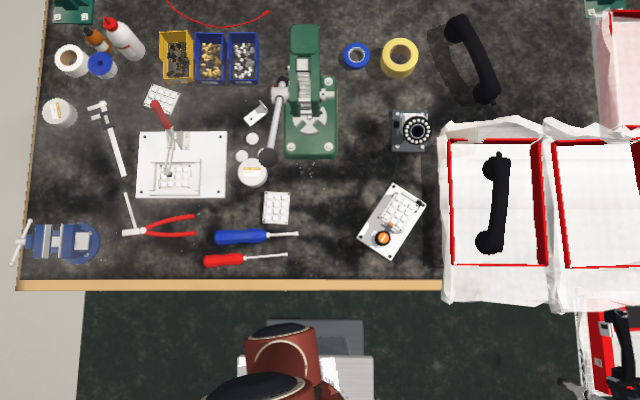

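```bash
true
```

```text
(no output)
```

View pics/s0c.png

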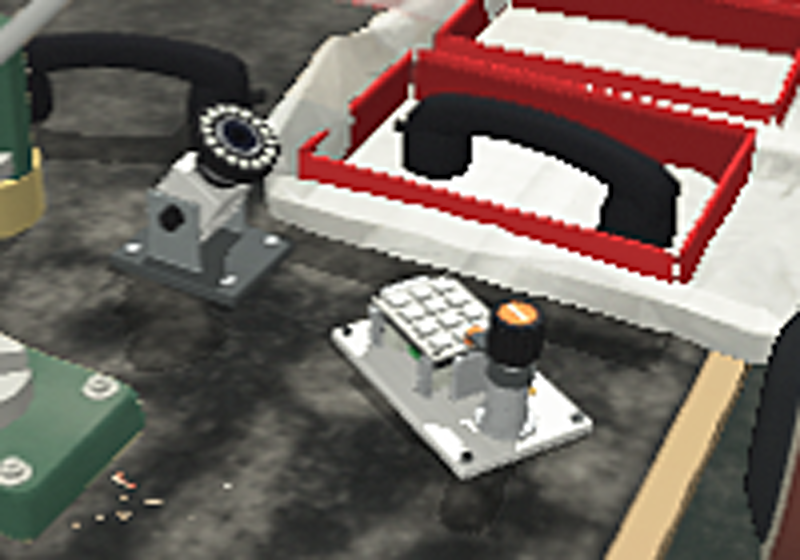

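View pics/t0c.png

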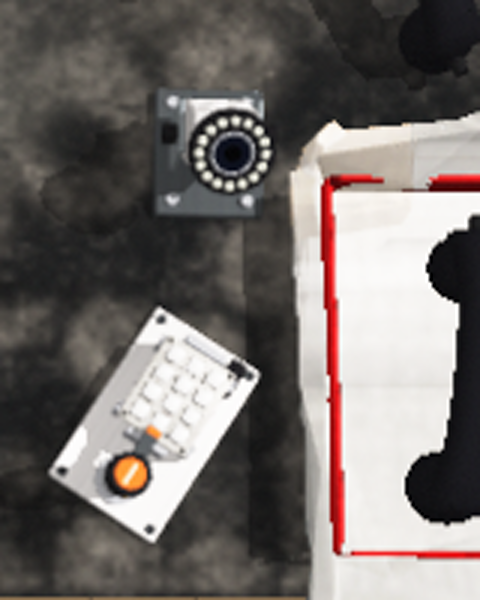

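Scene: the nest with its knob nearest the robot is at about (370,215) in the scene view and (395,215) in the top view. The camera stand is at (312,185) and (411,130). The second "lens" hit in the scene view, at (311,294), is the spare keypad, so it is false. Next I'll refine the yaws.

Run:
```python
from h import *
s,t=pickle.load(open('im0.pkl','rb'))
def crop(im,x,y,w,h,f,fn):
    c=cv2.resize(im['frame'][y:y+h,x:x+w],None,fx=f,fy=f,interpolation=cv2.INTER_CUBIC)
    cv2.imwrite('pics/'+fn,c)
crop(t,380,98,64,64,9,'c1.png'); crop(s,285,150,50,60,9,'c2.png'); crop(t,345,175,90,90,6.5,'c3.png'); crop(s,335,190,80,65,9,'c4.png')
```

```text
(no output)
```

View pics/c1.png

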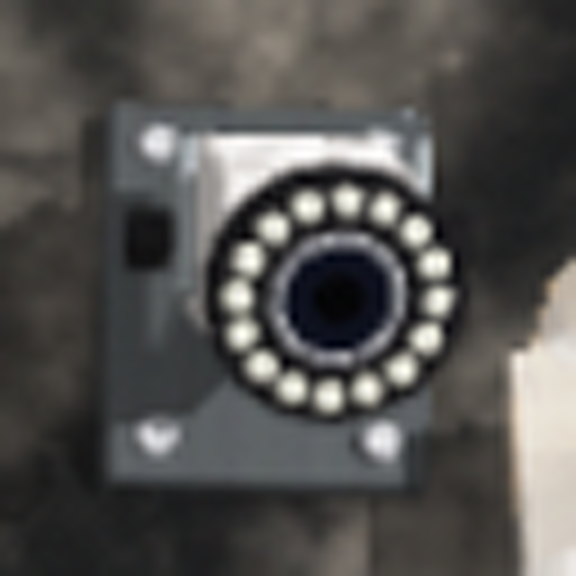

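View pics/c2.png

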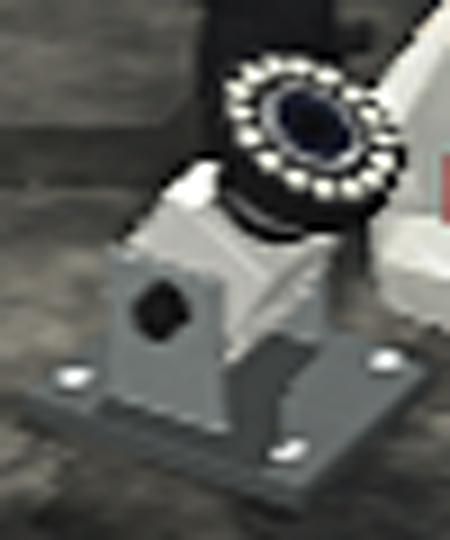

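View pics/c3.png

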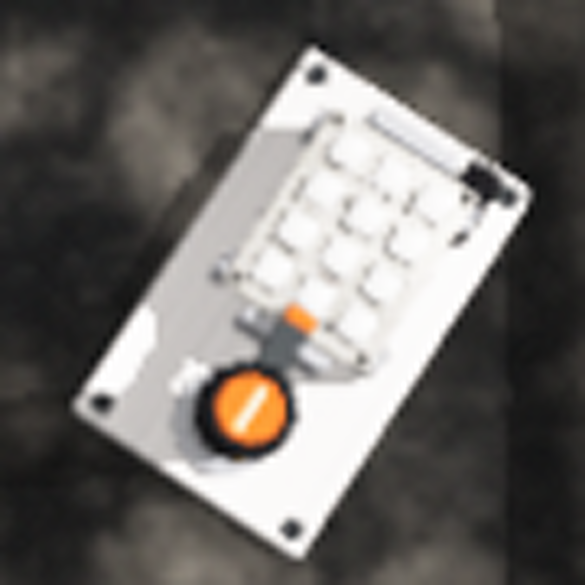

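View pics/c4.png

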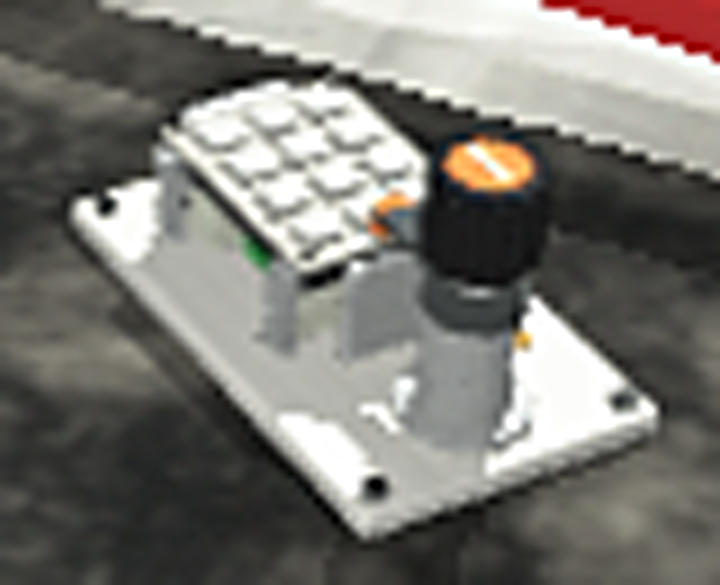

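Run:
```python
from h import *
from scipy.optimize import least_squares
s,t=pickle.load(open('im0.pkl','rb'))
def T(l,o,f): return [np.array(a)/f+o-0.5 +0.5/f for a in l]
N=T([(311,46),(532,193),(303,556),(73,406)],np.array([345,175]),6.5)
Ns=T([(70,212),(367,525),(657,405)],np.array([335,190]),9)
P=np.array([atz(t,p,.01) for p in N]);print(P.round(4)); print('ctr',P.mean(0),[np.linalg.norm(P[i]-P[i-1]).round(4) for i in range(4)])
Ps=np.array([atz(s,p,.01) for p in Ns]);print(Ps.round(4),[np.linalg.norm(Ps[i]-Ps[i-1]).round(4) for i in range(3)])
for a,b in((P[3],P[0]),(P[2],P[1]),(P[2]+0,P[3]),(P[1],P[0]),(Ps[1],Ps[0])): print('ang',np.degrees(np.arctan2(*(b-a)[[1,0]])))
C=T([(113,103),(428,108),(418,487),(107,485)],np.array([380,98]),9)
P=np.array([atz(t,p,.012) for p in C]);print(P.round(4)); print('ctr',P.mean(0),[np.linalg.norm(P[i]-P[i-1]).round(4) for i in range(4)])
for a,b in((P[3],P[0]),(P[2],P[1]),(P[0],P[1]),(P[3],P[2])): print('ang',np.degrees(np.arctan2(*(b-a)[[1,0]])))
Cs=T([(22,400),(297,500),(437,367)],np.array([285,150]),9)
P=np.array([atz(s,p,.012) for p in Cs]);print(P.round(4)); print([np.linalg.norm(P[i]-P[i-1]).round(4) for i in range(3)])
for a,b in((P[0],P[1]),(P[1],P[2])): print('ang',np.degrees(np.arctan2(*(b-a)[[1,0]])))
# lens ring: tri center
L1=T([(335,293)],np.array([380,98]),9)[0];L2=T([(313,124)],np.array([285,150]),9)[0]
print('lens',tri((s,t),(L2,L1)))
K1=T([(248,411)],np.array([345,175]),6.5)[0];K2=T([(491,167)],np.array([335,190]),9)[0]
print('knob',tri((s,t),(K2,K1)), atz(t,K1,.094),atz(s,K2,.094))
print('kp',atz(t,[397.7,214.3],.039),atz(s,[368.2,208.8],.039))
print('nest',atz(t,[396.4,210.4],.0),atz(s,[368.9,219.3],.0))
print('vp', atz(t,[426.1,144.3],.12+.104), 'lens top',atz(t,L1,.12))
```

```text
[[ 0.5641 -0.2157  0.01  ]
 [ 0.5076 -0.2968  0.01  ]
 [ 0.3731 -0.2077  0.01  ]
 [ 0.4283 -0.1239  0.01  ]]
ctr [ 0.46827659 -0.21102276  0.01      ] [np.float64(0.1639), np.float64(0.0988), np.float64(0.1614), np.float64(0.1004)]
[[ 0.561  -0.2094  0.01  ]
 [ 0.4257 -0.1199  0.01  ]
 [ 0.3733 -0.2069  0.01  ]] [np.float64(0.1878), np.float64(0.1622), np.float64(0.1016)]
ang -34.06477751159417
ang -33.514461031570924
ang 56.6304086794935
ang 55.175656092809035
ang -33.47511791897032
[[ 0.7501 -0.2194  0.012 ]
 [ 0.7479 -0.3071  0.012 ]
 [ 0.639  -0.3003  0.012 ]
 [ 0.6401 -0.215   0.012 ]]
ctr [ 0.69425776 -0.26045687  0.012     ] [np.float64(0.1101), np.float64(0.0878), np.float64(0.1091), np.float64(0.0854)]
ang -2.3087172416590054
ang -3.576707273070442
ang -91.42766880063594
ang -90.72433097133896
[[ 0.747  -0.2133  0.012 ]
 [ 0.6387 -0.2073  0.012 ]
 [ 0.6364 -0.2971  0.012 ]]
[np.float64(0.1388), np.float64(0.1085), np.float64(0.0899)]
ang 176.8254368441215
ang -91.4392477624183
lens (array([ 0.66213855, -0.2592565 ,  0.11575716]), [array([-0.24858994, -0.05407127]), array([0.12334471, 0.291111  ])])
knob (array([ 0.42106706, -0.17908877,  0.093783  ]), [array([0.018737  , 0.00284929]), array([-0.00600134, -0.01962763])]) [ 0.42100966 -0.17907615  0.094     ] [ 0.42101922 -0.17878017  0.094     ]
kp [ 0.47993305 -0.22204793  0.039     ] [ 0.49213084 -0.22434995  0.039     ]
nest [ 0.49404511 -0.22494628  0.        ] [ 0.49037355 -0.23122924  0.        ]
vp [ 0.60008287 -0.25530756  0.224     ] lens top [ 0.66152805 -0.25816488  0.12      ]
```

Consistent estimates:

| Item | Value |
|---|---|
| Nest yaw | -33.6° |
| Knob | (0.421, -0.179) |
| Keypad | (0.486, -0.222) |
| Stand yaw | about -2.3° |
| Lens | (0.662, -0.2585, 0.118) |
| View point | about (0.602, -0.256, 0.222) |

First I'll move above the knob.

Request:
{"name": "carry_out", "arguments": {
  "series": [
    [0.6, 1, 0, 0, 0, -0.6, 1],
    [0.6, 1, 0, 0, 0, -0.6, 1],
    [0.6, 1, 0, 0, 0, -0.6, 1],
    [0.6, 1, 0, 0, 0, -0.6, 1],
    [0.6, 1, 0, 0, 0, -0.6, 1],
    [0.6, 1, 0, 0, 0, -0.6, 1],
    [0.6, 1, 0, 0, 0, -0.6, 1],
    [0.6, 1, 0, 0, 0, -0.6, 1],
    [0.6, 1, 0, 0, 0, -0.6, 1],
    [0.6, 1, 0, 0, 0, -0.6, 1],
    [0.6, 1, 0, 0, 0, -0.6, 1],
    [0.6, 1, 0, 0, 0, -0.6, 1]
  ]
}}

```text
t: 2.2
tool_pos: [0.3488, -0.3008, 0.2315]
tool_rot: [3.062, -0.701, 0.001]
contact_force: [-0.1, -0.2, 0.1]
opening: 0.0854
```

Request:
{"name": "carry_out", "arguments": {
  "series": [
    [0.6, 1, 0, 0, 0, -0.6, 0.65],
    [0.6, 1, 0, 0, 0, -0.6, 0.65],
    [0.6, 1, -0.4, 0, 0, -0.6, 0.65],
    [0.6, 1, -0.4, 0, 0, -0.6, 0.65],
    [0.5, 0.9, -0.4, 0, 0, -0.6, 0.65],
    [0, 0, -0.4, 0, 0, 0, 0.65],
    [0, 0, -0.4, 0, 0, 0, 0.65],
    [0, 0, 0, 0, 0, 0, 0.65],
    [0, 0, 0, 0, 0, 0, 0.65]
  ]
}}

```text
t: 3.1
tool_pos: [0.4205, -0.1801, 0.1812]
tool_rot: [2.924, -1.148, -0.001]
contact_force: [0.3, -0.2, -0.4]
opening: 0.0556
```

```bash
cat > st.py <<'E'
from h import *
o=ctrl.get_obs();print({k:np.round(v,4).tolist() for k,v in o.items() if k not in('effort','dq')})
R=Ro.from_rotvec(o['tool_rot']).as_matrix();print('z',R[:,2].round(3),'y ang',np.degrees(np.arctan2(R[1,1],R[0,1])).round(2))
E
python3 st.py
python3 - <<'E'
from h import *
s=shot('scene','s1.png');t=shot('top','t1.png')
cv2.imwrite('pics/s1c.png',cv2.resize(s['frame'][110:270,280:480],None,fx=4,fy=3.7)); cv2.imwrite('pics/t1c.png',cv2.resize(t['frame'][120:290,300:500],None,fx=3.5,fy=3.5))
E
```

```text
{'t': 3.1, 'q': [-0.5675, -0.3319, 2.0436, -0.0002, 1.4302, 1.7517], 'tool_pos': [0.4205, -0.1801, 0.1812], 'tool_rot': [2.9241, -1.1482, -0.0005], 'contact_force': [0.3367, -0.1507, -0.4465], 'wrist_torque': [-0.0477, -0.0277, -0.0316], 'opening': 0.0556}
z [-0.  0. -1.] y ang -132.88
```

View pics/s1c.png

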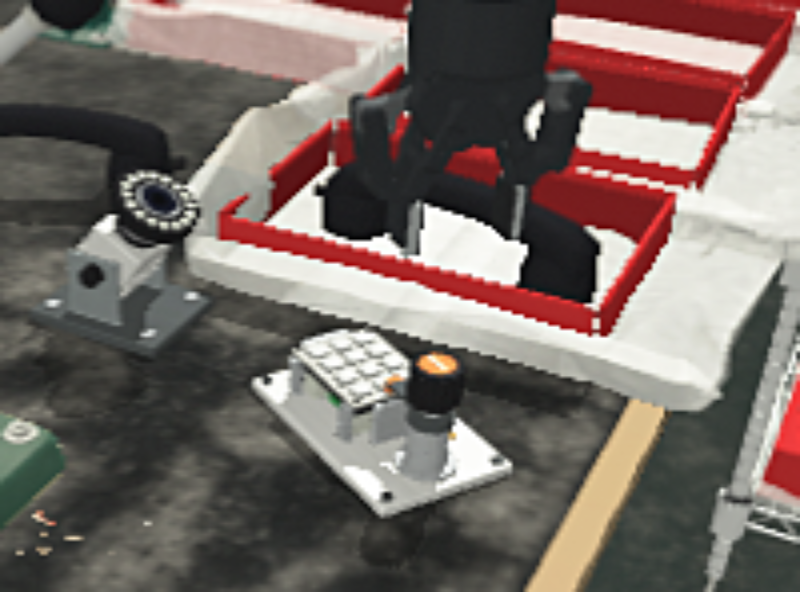

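View pics/t1c.png

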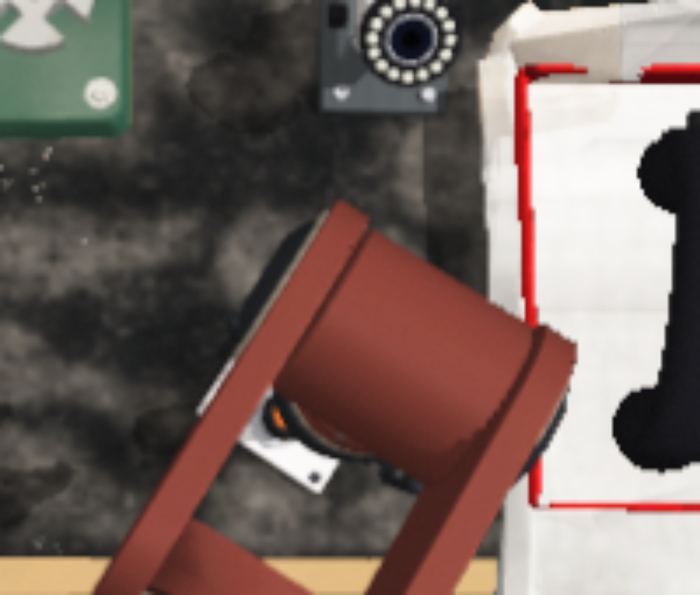

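The gripper is open to 55 mm and directly above the knob. I'll lower it around the knob and look.

Request:
{"name": "carry_out", "arguments": {
  "series": [
    [0, 0.04, -0.8, 0, 0, 0, 0.65],
    [0, 0, -0.8, 0, 0, 0, 0.65],
    [0, 0, -0.8, 0, 0, 0, 0.65],
    [0, 0, -0.8, 0, 0, 0, 0.65],
    [0, 0, -0.8, 0, 0, 0, 0.65],
    [0, 0, -0.64, 0, 0, 0, 0.65],
    [0, 0, 0, 0, 0, 0, 0.65],
    [0, 0, 0, 0, 0, 0, 0.65]
  ]
}}

```text
t: 4.0
tool_pos: [0.4211, -0.1789, 0.0659]
tool_rot: [2.924, -1.147, 0.001]
contact_force: [-0.1, -0.5, 0.4]
opening: 0.0555
```

```bash
python3 st.py
python3 - <<'E'
from h import *
s=shot('scene','s2.png')
cv2.imwrite('pics/s2c.png',cv2.resize(s['frame'][150:260,320:450],None,fx=6,fy=5.4,interpolation=2))
E
```

```text
{'t': 4.0, 'q': [-0.5646, -0.1935, 2.1366, -0.0, 1.1979, 1.754], 'tool_pos': [0.4211, -0.1789, 0.0659], 'tool_rot': [2.9244, -1.1473, 0.0009], 'contact_force': [-0.0609, -0.453, 0.396], 'wrist_torque': [0.0009, -0.0343, -0.0441], 'opening': 0.0555}
z [ 0. -0. -1.] y ang -132.84
```

View pics/s2c.png

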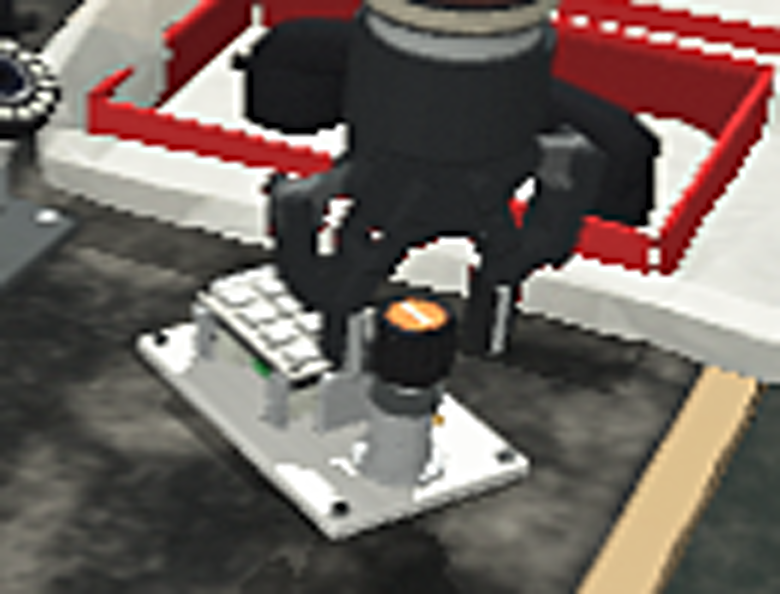

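Run:
```python
from h import *
s,t=pickle.load(open('im0.pkl','rb'))
a=np.radians(-132.8);j=np.array([np.cos(a),np.sin(a),0])
c=np.array([.4211,-.1789,.066]);n=np.array([-j[1],j[0],0])
for d in(-.042,-.028,0,.028,.042):
  for w in(-.011,.011):
    print(d,w,((proj(s,c+j*d+n*w)[0]-[320,150])*[6,5.4]).round())
```

```text
-0.042 -0.011 [326. 395.]
-0.042 0.011 [303. 367.]
-0.028 -0.011 [358. 389.]
-0.028 0.011 [335. 362.]
0 -0.011 [420. 377.]
0 0.011 [396. 350.]
0.028 -0.011 [482. 366.]
0.028 0.011 [457. 339.]
0.042 -0.011 [512. 360.]
0.042 0.011 [487. 333.]
```

Run:
```python
from h import *
f=cv2.imread('pics/s2.png')
cv2.imwrite('pics/s2d.png',cv2.resize(f[175:225,360:420],None,fx=12,fy=12,interpolation=cv2.INTER_CUBIC))
s,t=pickle.load(open('im0.pkl','rb'))
a=np.radians(-132.8);j=np.array([np.cos(a),np.sin(a),0])
c=np.array([.4211,-.1789,.072]);n=np.array([-j[1],j[0],0])
for d in(-.028,0,.028):
  for w in(-.011,.011):
   for h in(0,.022):
    print(d,w,h,((proj(s,c+j*d+n*w+[0,0,h])[0]-[359.5,174.5])*12).round())
```

```text
-0.028 -0.011 0 [243. 548.]
-0.028 -0.011 0.022 [252. 459.]
-0.028 0.011 0 [198. 486.]
-0.028 0.011 0.022 [206. 398.]
0 -0.011 0 [369. 521.]
0 -0.011 0.022 [380. 433.]
0 0.011 0 [321. 460.]
0 0.011 0.022 [331. 373.]
0.028 -0.011 0 [493. 495.]
0.028 -0.011 0.022 [505. 408.]
0.028 0.011 0 [443. 435.]
0.028 0.011 0.022 [454. 349.]
```

View pics/s2d.png

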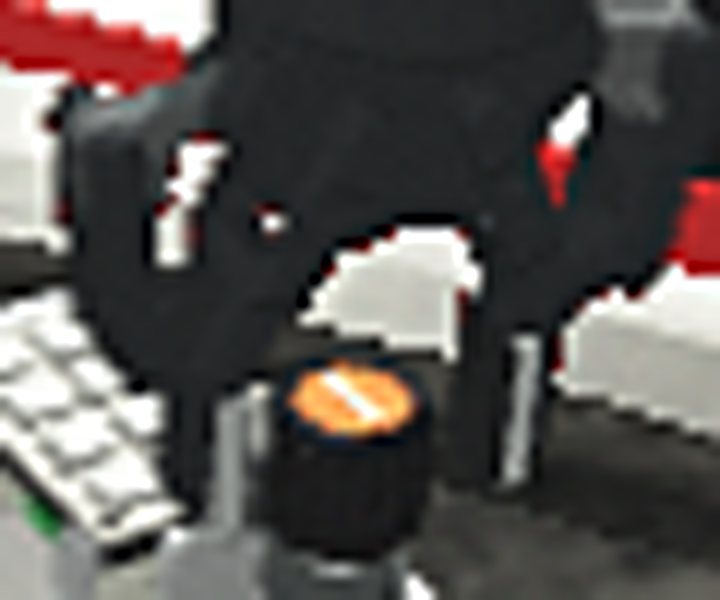

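The finger edges match the projected pose to within 1 px (left pad near column 245, right near 500 in the crop) and the knob sits midway between them. I'll close on it.

Request:
{"name": "carry_out", "arguments": {
  "series": [
    [0, 0, 0, 0, 0, 0, 0.2],
    [0, 0, 0, 0, 0, 0, 0.2],
    [0, 0, 0, 0, 0, 0, 0.2],
    [0, 0, 0, 0, 0, 0, 0.2],
    [0, 0, 0, 0, 0, 0, 0.2],
    [0, 0, 0, 0, 0, 0, 0.2]
  ],
  "grip_force": 40
}}

```text
t: 4.65
tool_pos: [0.422, -0.1787, 0.0661]
tool_rot: [-2.925, 1.147, -0.004]
contact_force: [4.6, 0.9, 3.0]
opening: 0.0316
```

```bash
python3 st.py
```

```text
{'t': 4.65, 'q': [-0.5636, -0.1936, 2.1363, 0.0008, 1.1961, 1.7541], 'tool_pos': [0.422, -0.1787, 0.0661], 'tool_rot': [-2.9247, 1.1466, -0.0044], 'contact_force': [4.5856, 0.862, 3.0202], 'wrist_torque': [0.1776, -0.7144, 0.0394], 'opening': 0.0316}
z [ 0.003 -0.001 -1.   ] y ang -132.81
```

Request:
{"name": "carry_out", "arguments": {
  "series": [
    [0.04, 0, -0.12, 0, 0, 0, 0.2],
    [0, 0, -0.12, 0, 0, 0, 0.2],
    [0, 0, -0.12, 0, 0, 0, 0.2],
    [0, 0, 0, 0, 0, 0, 0.2],
    [0, 0, 0, 0, 0, 0, 0.2]
  ]
}}

```text
t: 5.15
tool_pos: [0.4223, -0.1788, 0.0587]
tool_rot: [2.925, -1.146, -0.001]
contact_force: [-5.0, 5.1, 20.9]
opening: 0.0317
```

```bash
python3 st.py;python3 - <<'E'
from h import *
s=shot('scene','s3.png')
cv2.imwrite('pics/s3d.png',cv2.resize(s['frame'][175:225,360:420],None,fx=12,fy=12,interpolation=cv2.INTER_CUBIC))
E
```

```text
{'t': 5.15, 'q': [-0.5627, -0.178, 2.137, -0.0006, 1.1835, 1.7553], 'tool_pos': [0.4223, -0.1788, 0.0587], 'tool_rot': [2.9247, -1.1461, -0.0015], 'contact_force': [-4.9516, 5.1128, 20.9245], 'wrist_torque': [0.812, 0.9038, -0.0892], 'opening': 0.0317}
z [-0.001 -0.    -1.   ] y ang -132.8
```

View pics/s3d.png

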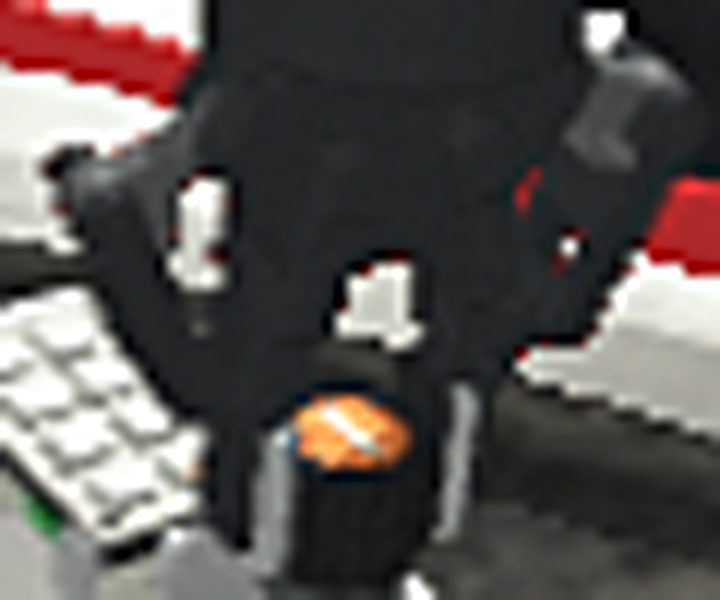

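The knob is down about 8 mm at its stop (cap moved from row 400 to 432 in the crop, 21 N reaction). Now I'll turn it anticlockwise.

Request:
{"name": "carry_out", "arguments": {
  "series": [
    [-0.02, 0, 0.01, 0, 0, 1, 0.2],
    [0, 0, 0, 0, 0, 1, 0.2],
    [0, 0, 0, 0, 0, 1, 0.2],
    [0, 0, 0, 0, 0, 1, 0.2],
    [0, 0, 0, 0, 0, 1, 0.2],
    [0, 0, 0, 0, 0, 1, 0.2],
    [0, 0, 0, 0, 0, 1, 0.2],
    [0, 0, 0, 0, 0, 1, 0.2],
    [0, 0, 0, 0, 0, 1, 0.2],
    [0, 0, 0, 0, 0, 1, 0.2],
    [0, 0, 0, 0, 0, 1, 0.2],
    [0, 0, 0, 0, 0, 1, 0.2]
  ]
}}

```text
t: 6.4
tool_pos: [0.4223, -0.1782, 0.0588]
tool_rot: [-3.059, -0.711, -0.001]
contact_force: [-2.4, 6.0, 18.5]
opening: 0.0316
```

```bash
python3 st.py;python3 - <<'E'
from h import *
s=shot('scene','s4.png')
cv2.imwrite('pics/s4d.png',cv2.resize(s['frame'][175:235,350:420],None,fx=9,fy=9,interpolation=cv2.INTER_CUBIC))
E
```

```text
{'t': 6.4, 'q': [-0.5628, -0.1795, 2.1382, 0.0015, 1.183, 0.5507], 'tool_pos': [0.4223, -0.1782, 0.0588], 'tool_rot': [-3.059, -0.711, -0.0015], 'contact_force': [-2.3604, 5.9591, 18.5375], 'wrist_torque': [1.1341, 0.4161, -0.0135], 'opening': 0.0316}
z [ 0.001  0.001 -1.   ] y ang -63.83
```

View pics/s4d.png

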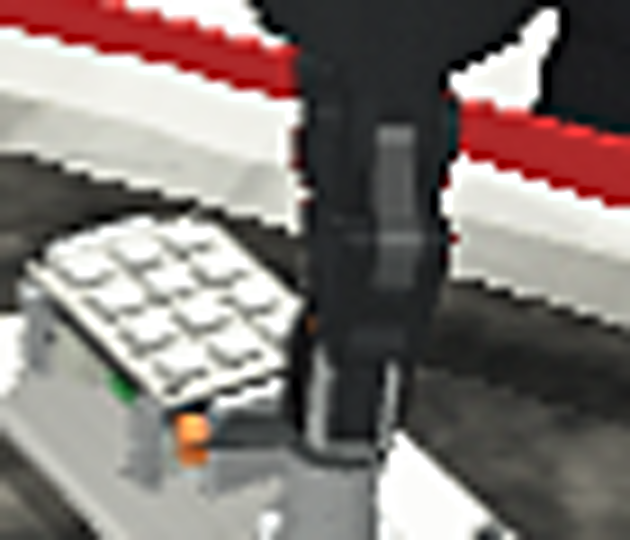

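Request:
{"name": "carry_out", "arguments": {
  "series": [
    [0, 0, 0, 0, 0, 0.5, 0.2],
    [0, 0, 0, 0, 0, 0.3, 0.2],
    [0, 0, 0, 0, 0, 0.2, 0.2],
    [0, 0, 0, 0, 0, 0, 0.2]
  ]
}}

```text
t: 6.85
tool_pos: [0.4223, -0.1781, 0.0588]
tool_rot: [-3.022, -0.853, -0.002]
contact_force: [-2.5, 6.6, 18.8]
opening: 0.0316
```

```bash
python3 st.py
```

```text
{'t': 6.85, 'q': [-0.563, -0.1796, 2.1382, 0.0021, 1.1832, 0.4565], 'tool_pos': [0.4223, -0.1781, 0.0588], 'tool_rot': [-3.0219, -0.8534, -0.0021], 'contact_force': [-2.5372, 6.6349, 18.7845], 'wrist_torque': [1.0724, 0.468, -0.7533], 'opening': 0.0316}
z [ 0.001  0.002 -1.   ] y ang -58.46
```

At the stop (0.75 N m reaction). I'll relax a little, let the knob rise, and release it.

Request:
{"name": "carry_out", "arguments": {
  "series": [
    [0, 0, 0.1, 0, 0, -0.2, 0.2],
    [0, 0, 0.1, 0, 0, 0, 0.2],
    [0, 0, 0.1, 0, 0, 0, 0.2],
    [0, 0, 0, 0, 0, 0, 0.6],
    [0, 0, 0, 0, 0, 0, 0.6],
    [0, 0, 0, 0, 0, 0, 0.6],
    [0, 0, 0, 0, 0, 0, 0.6],
    [0, 0, 0, 0, 0, 0, 0.6]
  ]
}}

```text
t: 7.65
tool_pos: [0.4209, -0.1783, 0.0635]
tool_rot: [-3.03, -0.827, 0.002]
contact_force: [-0.7, -0.1, 0.5]
opening: 0.0512
```

```bash
python3 st.py;python3 - <<'E'
from h import *
s=shot('scene','s5.png')
cv2.imwrite('pics/s5d.png',cv2.resize(s['frame'][175:235,350:420],None,fx=9,fy=9,interpolation=cv2.INTER_CUBIC))
E
```

```text
{'t': 7.65, 'q': [-0.5635, -0.1895, 2.1377, -0.0003, 1.1945, 0.4747], 'tool_pos': [0.4209, -0.1783, 0.0635], 'tool_rot': [-3.0302, -0.8268, 0.0015], 'contact_force': [-0.6717, -0.138, 0.5195], 'wrist_torque': [0.0095, 0.0057, -0.0094], 'opening': 0.0512}
z [-0.001  0.    -1.   ] y ang -59.48
```

View pics/s5d.png

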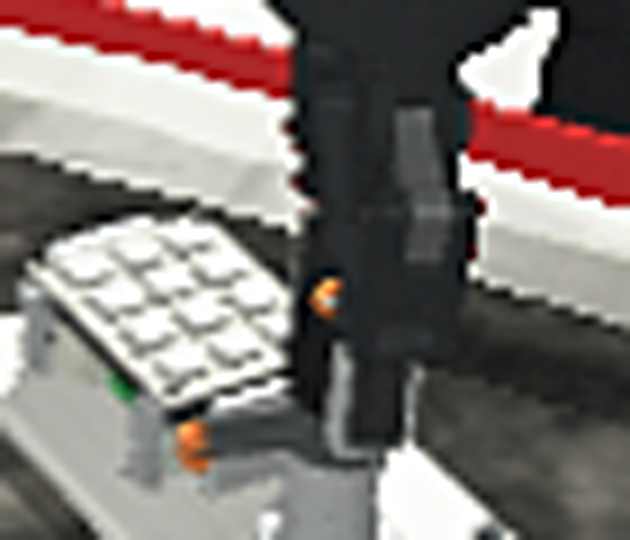

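Request:
{"name": "carry_out", "arguments": {
  "series": [
    [0, 0, 0.8, 0, 0, 0, 0.6],
    [0, 0, 0.9, 0, 0, 0, 0.6],
    [0, 0, 0.9, 0, 0, 0, 0.6],
    [0, 0, 0.9, 0, 0, 0, 0.6],
    [0, 0, 0.9, 0, 0, 0, 1],
    [0, 0, 0, 0, 0, 0, 1]
  ]
}}

```text
t: 8.3
tool_pos: [0.4232, -0.1796, 0.1779]
tool_rot: [3.026, 0.826, 0.007]
contact_force: [-0.0, 0.6, 0.7]
opening: 0.0785
```

```bash
python3 st.py;python3 - <<'E'
from h import *
s=shot('scene','s6.png')
cv2.imwrite('pics/s6d.png',cv2.resize(s['frame'][180:250,335:420],None,fx=8,fy=8,interpolation=cv2.INTER_CUBIC))
m=ctrl.mark_of(s,'knob_top');print([(a['p'],np.array(a['position'])*[640,400]) for a in m[:2]])
for k in('knob_top','keypad_center'):
  m=ctrl.mark_of(s,k)
  if m:print(k,atz(s,np.array(m[0]['position'])*[640,400],.094 if k[1]=='n' else .039))
E
```

```text
{'t': 8.3, 'q': [-0.5633, -0.3282, 2.0464, -0.0002, 1.4163, 0.4747], 'tool_pos': [0.4232, -0.1796, 0.1779], 'tool_rot': [3.0257, 0.8257, 0.0073], 'contact_force': [-0.0088, 0.5514, 0.6945], 'wrist_torque': [0.0203, -0.0007, 0.0226], 'opening': 0.0785}
z [ 0.006 -0.004 -1.   ] y ang -59.47
[(0.64, array([318.912, 163.52 ])), (0.5, array([388.416, 206.88 ]))]
knob_top [ 0.68188745 -0.29236951  0.094     ]
keypad_center [ 0.47568088 -0.18523961  0.039     ]
```

View pics/s6d.png

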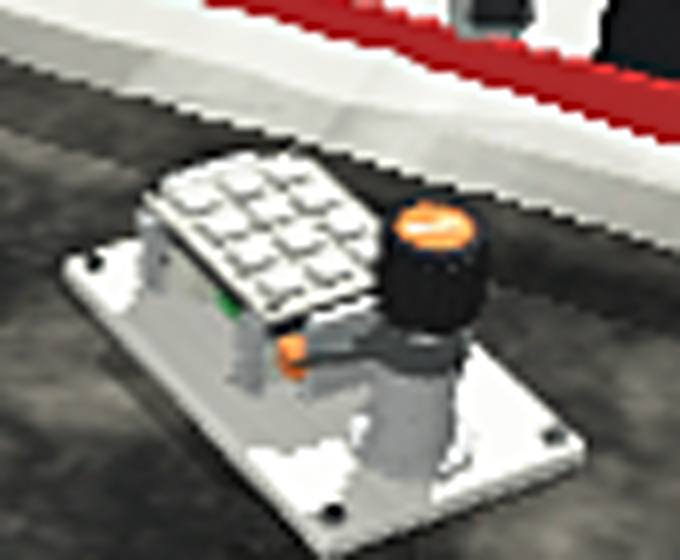

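The knob has sprung up: its cap is at pixel (389.4, 208.5), against (389.6, 208.6) at the start. The tongue is clear of the keypad. Next I'll go above the keypad.

Request:
{"name": "carry_out", "arguments": {
  "series": [
    [0.25, -0.17, 0, 0, 0, -0.95, 1],
    [0.25, -0.17, 0, 0, 0, -0.95, 1],
    [0.25, -0.17, 0, 0, 0, -0.95, 1],
    [0.25, -0.17, 0, 0, 0, -0.95, 1],
    [0.25, -0.17, 0, 0, 0, -0.95, 1],
    [0.25, -0.17, 0, 0, 0, -0.95, 1],
    [0.25, -0.17, 0, 0, 0, -0.95, 1],
    [0.25, -0.17, 0, 0, 0, -0.95, 1],
    [0.25, -0.17, 0, 0, 0, -0.95, 1],
    [0.25, -0.17, 0, 0, 0, -0.95, 1],
    [0, 0, 0, 0, 0, -0.95, 1],
    [0, 0, 0, 0, 0, -0.75, 1]
  ]
}}

```text
t: 9.7
tool_pos: [0.4831, -0.2205, 0.1719]
tool_rot: [-3.005, 0.914, 0.005]
contact_force: [-0.2, -0.3, -0.5]
opening: 0.0855
```

Request:
{"name": "carry_out", "arguments": {
  "series": [
    [0, 0, -1, 0, 0, 0, 1],
    [0, 0, -1, 0, 0, 0, 1],
    [0, 0, 0, 0, 0, 0, 1],
    [0, 0, 0, 0, 0, 0, 1]
  ]
}}

```text
t: 10.1
tool_pos: [0.483, -0.2203, 0.1227]
tool_rot: [-3.006, 0.909, 0.005]
contact_force: [-0.1, 0.7, -0.1]
opening: 0.0853
```

```bash
python3 st.py;python3 - <<'E'
from h import *
s=shot('scene','s7.png')
cv2.imwrite('pics/s7d.png',cv2.resize(s['frame'][150:240,325:425],None,fx=7,fy=6.5,interpolation=cv2.INTER_CUBIC))
E
```

```text
{'t': 10.1, 'q': [-0.5682, -0.0773, 1.9288, 0.0, 1.2932, 1.5898], 'tool_pos': [0.483, -0.2203, 0.1227], 'tool_rot': [-3.0063, 0.9089, 0.0048], 'contact_force': [-0.0755, 0.6983, -0.0691], 'wrist_torque': [0.0433, 0.008, -0.0134], 'opening': 0.0853}
z [-0.003  0.002 -1.   ] y ang -123.64
```

View pics/s7d.png

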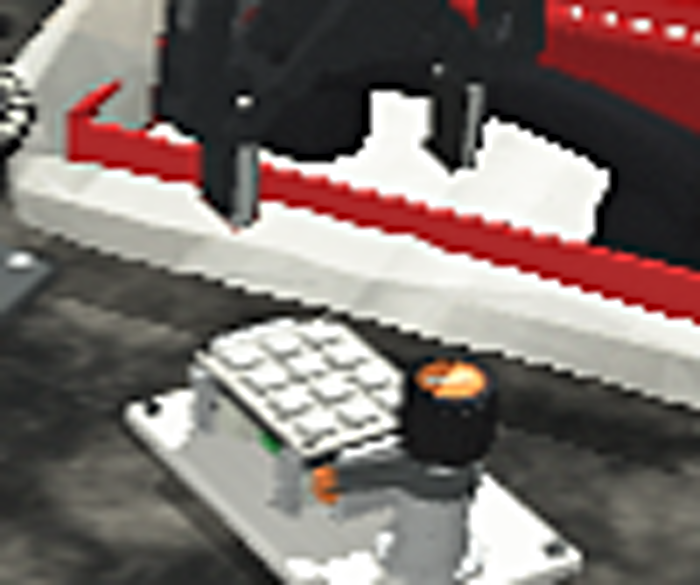

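Request:
{"name": "carry_out", "arguments": {
  "series": [
    [0.16, -0.06, -1, 0, 0, 0, 1],
    [0, 0, -1, 0, 0, 0, 1],
    [0, 0, -0.7, 0, 0, 0, 1],
    [0, 0, 0, 0, 0, 0, 1],
    [0, 0, 0, 0, 0, 0, 1]
  ]
}}

```text
t: 10.65
tool_pos: [0.4886, -0.2229, 0.0579]
tool_rot: [3.007, -0.909, 0.003]
contact_force: [0.5, -0.3, 0.4]
opening: 0.0854
```

```bash
python3 st.py;python3 - <<'E'
from h import *
s=shot('scene','s8.png')
cv2.imwrite('pics/s8d.png',cv2.resize(s['frame'][175:245,335:420],None,fx=8,fy=8,interpolation=cv2.INTER_CUBIC))
E
```

```text
{'t': 10.65, 'q': [-0.5665, 0.0182, 1.955, 0.0, 1.1667, 1.5915], 'tool_pos': [0.4886, -0.2229, 0.0579], 'tool_rot': [3.0067, -0.9091, 0.0025], 'contact_force': [0.535, -0.2726, 0.3754], 'wrist_torque': [0.0312, -0.053, 0.0098], 'opening': 0.0854}
z [ 0.001 -0.001 -1.   ] y ang -123.65
```

View pics/s8d.png

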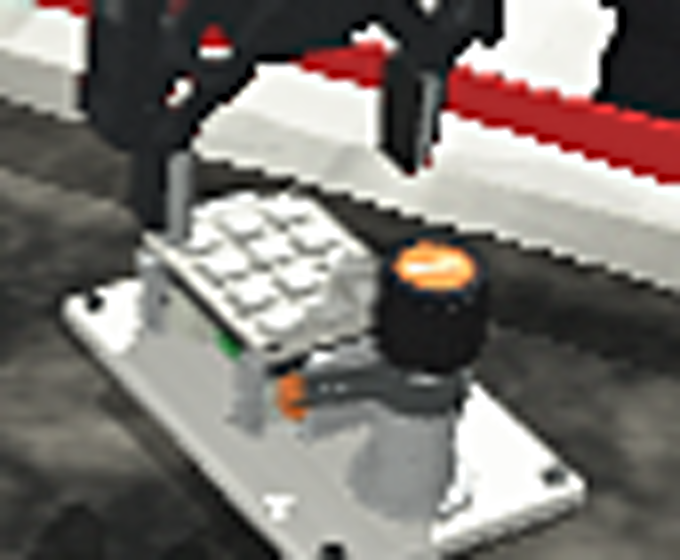

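Request:
{"name": "carry_out", "arguments": {
  "series": [
    [0, 0, -0.5, 0, 0, 0, 1],
    [0, 0, -0.5, 0, 0, 0, 1],
    [0, 0, -0.5, 0, 0, 0, 1],
    [0, 0, 0, 0, 0, 0, 1],
    [0, 0, 0, 0, 0, 0, 1]
  ]
}}

```text
t: 11.2
tool_pos: [0.4873, -0.222, 0.0181]
tool_rot: [-3.007, 0.909, 0.003]
contact_force: [0.5, -0.1, 0.2]
opening: 0.0854
```

```bash
python3 st.py;python3 - <<'E'
from h import *
s=shot('scene','s9.png')
cv2.imwrite('pics/s9d.png',cv2.resize(s['frame'][175:245,335:420],None,fx=8,fy=8,interpolation=cv2.INTER_CUBIC))
E
```

```text
{'t': 11.2, 'q': [-0.5665, 0.0781, 1.9705, 0.0, 1.0947, 1.5915], 'tool_pos': [0.4873, -0.222, 0.0181], 'tool_rot': [-3.0067, 0.909, 0.0027], 'contact_force': [0.5091, -0.1026, 0.1576], 'wrist_torque': [0.0121, -0.0068, 0.0173], 'opening': 0.0854}
z [-0.001  0.001 -1.   ] y ang -123.64
```

View pics/s9d.png

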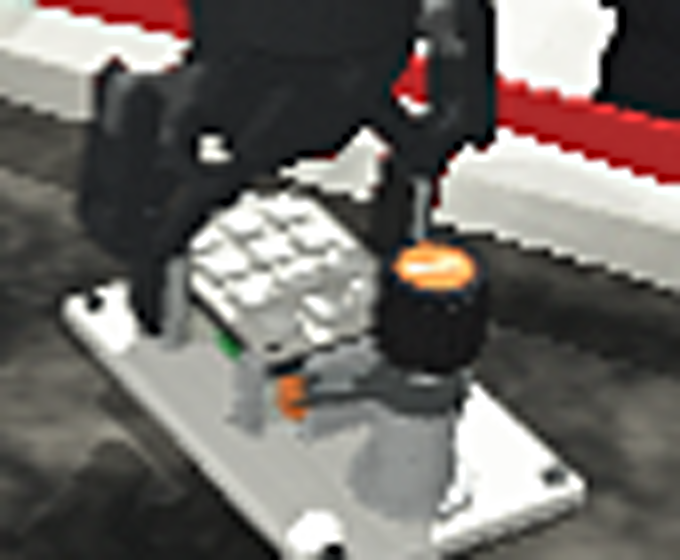

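Request:
{"name": "carry_out", "arguments": {
  "series": [
    [0, 0, 0, 0, 0, 0, 0.6],
    [0, 0, 0, 0, 0, 0, 0.6],
    [0, 0, 0, 0, 0, 0, 0.6],
    [0, 0, 0, 0, 0, 0, 0.55],
    [0, 0, 0, 0, 0, 0, 0.5],
    [0, 0, 0, 0, 0, 0, 0.5],
    [0, 0, 0, 0, 0, 0, 0.5]
  ],
  "grip_force": 45
}}

```text
t: 11.95
tool_pos: [0.4886, -0.2228, 0.0201]
tool_rot: [3.007, -0.909, 0.002]
contact_force: [-0.7, 0.4, 5.0]
opening: 0.0604
```

```bash
python3 st.py
```

```text
{'t': 11.95, 'q': [-0.5665, 0.0762, 1.9687, -0.0, 1.0951, 1.5915], 'tool_pos': [0.4886, -0.2228, 0.0201], 'tool_rot': [3.0067, -0.9091, 0.0025], 'contact_force': [-0.7082, 0.4027, 4.9651], 'wrist_torque': [0.0886, 0.0859, 0.0116], 'opening': 0.0604}
z [ 0.001 -0.001 -1.   ] y ang -123.64
```

Gripped: the fingers read 60.4 mm, with the same compliance offset as on the knob. I'll lift.

Request:
{"name": "carry_out", "arguments": {
  "series": [
    [0, 0, 0.2, 0, 0, 0, 0.5],
    [0, 0, 0.4, 0, 0, 0, 0.5],
    [0, 0, 0.6, 0, 0, 0, 0.5],
    [0, 0, 0.8, 0, 0, 0, 0.5],
    [0, 0, 0.8, 0, 0, 0, 0.5],
    [0, 0, 0.8, 0, 0, 0, 0.5],
    [0, 0, 0.8, 0, 0, 0, 0.5],
    [0, 0, 0.8, 0, 0, 0, 0.5],
    [0, 0, 0.8, 0, 0, 0, 0.5],
    [0, 0, 0.8, 0, 0, 0, 0.5],
    [0, 0, 0.6, 0, 0, 0, 0.5],
    [0, 0, 0.4, 0, 0, 0, 0.5]
  ]
}}

```text
t: 13.15
tool_pos: [0.4883, -0.2226, 0.2163]
tool_rot: [3.007, -0.909, 0.004]
contact_force: [-0.3, 0.3, -1.0]
opening: 0.0606
```

Request:
{"name": "carry_out", "arguments": {
  "series": [
    [0, 0, 0.6, 0, 0, 0, 0.5],
    [0, 0, 0.4, 0, 0, 0, 0.5],
    [0, 0, 0, 0, 0, 0, 0.5],
    [0, 0, 0, 0, 0, 0, 0.5]
  ]
}}

```text
t: 13.55
tool_pos: [0.4878, -0.2223, 0.2388]
tool_rot: [-3.007, 0.909, 0.001]
contact_force: [0.7, 0.2, -0.9]
opening: 0.0602
```

```bash
python3 st.py;python3 - <<'E'
from h import *
s=shot('scene','s10.png')
cv2.imwrite('pics/s10d.png',cv2.resize(s['frame'][70:240,300:460],None,fx=4,fy=3.5,interpolation=cv2.INTER_CUBIC))
E
```

```text
{'t': 13.55, 'q': [-0.5665, -0.1653, 1.8098, -0.0, 1.4976, 1.5915], 'tool_pos': [0.4878, -0.2223, 0.2388], 'tool_rot': [-3.007, 0.9092, 0.0007], 'contact_force': [0.6851, 0.2321, -0.8879], 'wrist_torque': [0.0332, 0.0435, 0.0132], 'opening': 0.0602}
z [-0.  0. -1.] y ang -123.65
```

View pics/s10d.png

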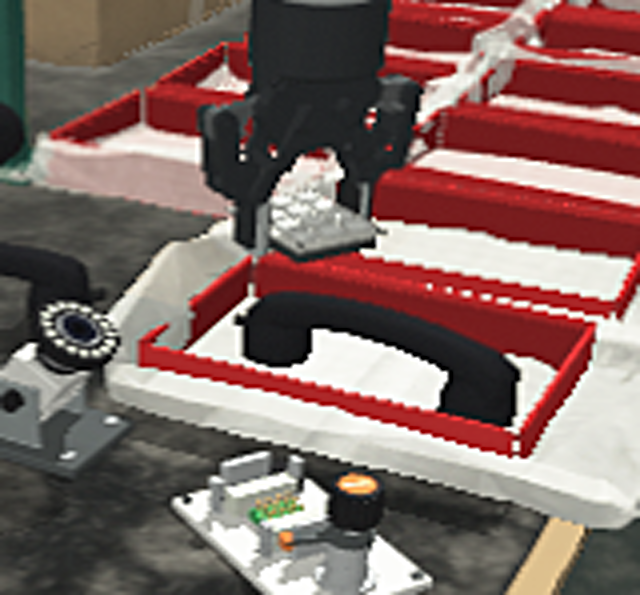

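```bash
cat > tgt.py <<'E'
from h import *
import sys
psi=np.radians(-2.3);ny=np.radians(-33.6)
L=np.array([.662,-.2585,.118])
c,s_=np.cos(psi),np.sin(psi)
RL=np.array([[.866*c,-s_,-.5*c],[.866*s_,c,-.5*s_],[.5,0,.866]])
VP=L+.12*RL[:,2]
RN=Ro.from_euler('z',ny).as_matrix()
Rg=Ro.from_rotvec([3.007,-.909,.002]).as_matrix()
if __name__=='__main__':
    off=float(sys.argv[1])
    Rrel=RN.T@Rg            # tool in keypad frame
    prel=RN.T@(np.array([.4880,-.2225,.0197])-np.array([.4866,-.2220,.039]))
    Rt=RL@Rrel; pt=VP+RL[:,2]*off+RL@prel
    o=ctrl.get_obs();Rc=Ro.from_rotvec(o['tool_rot'])
    rv=(Ro.from_matrix(Rt)*Rc.inv()).as_rotvec()
    print('VP',VP.round(4),'prel',prel.round(4),'target',pt.round(4),'dshift units',((pt-o['tool_pos'])/.025).round(2),'rot units',(rv/.1).round(2))
E
python3 tgt.py 0.08
```

```text
VP [ 0.602  -0.2561  0.2219] prel [ 0.0014  0.0004 -0.0193] target [ 0.573  -0.2546  0.2752] dshift units [ 3.42 -1.3   1.48] rot units [-1.64 -5.07  5.34]
```

Request:
{"name": "carry_out", "arguments": {
  "series": [
    [0.3, -0.1, 0.3, -0.16, -0.5, 0.53, 0.5],
    [0.3, -0.1, 0.3, -0.16, -0.5, 0.53, 0.5],
    [0.3, -0.1, 0.3, -0.16, -0.5, 0.53, 0.5],
    [0.35, -0.15, 0.3, -0.16, -0.5, 0.53, 0.5],
    [0.35, -0.15, 0.3, -0.16, -0.5, 0.53, 0.5],
    [0.35, -0.15, 0, -0.16, -0.5, 0.53, 0.5],
    [0.35, -0.15, 0, -0.16, -0.5, 0.53, 0.5],
    [0.35, -0.15, 0, -0.16, -0.5, 0.53, 0.5],
    [0.35, -0.15, 0, -0.16, -0.5, 0.53, 0.5],
    [0.3, -0.1, 0, -0.16, -0.5, 0.53, 0.5],
    [0, 0, 0, 0, 0, 0, 0.5],
    [0, 0, 0, 0, 0, 0, 0.5]
  ]
}}

```text
t: 14.8
tool_pos: [0.5697, -0.2547, 0.2752]
tool_rot: [3.03, -0.071, 0.799]
contact_force: [-0.3, -0.1, -1.4]
opening: 0.0604
```

```bash
python3 st.py;python3 tgt.py 0
python3 - <<'E'
from h import *
s=shot('scene','s11.png');t=shot('top','t11.png');pickle.dump((s,t),open('im11.pkl','wb'))
cv2.imwrite('pics/s11d.png',cv2.resize(s['frame'][70:220,250:410],None,fx=4.5,fy=4,interpolation=cv2.INTER_CUBIC))
cv2.imwrite('pics/t11d.png',cv2.resize(t['frame'][80:220,350:510],None,fx=4,fy=4,interpolation=cv2.INTER_CUBIC))
E
```

```text
{'t': 14.8, 'q': [-0.6732, -0.2605, 1.8906, 0.3339, 1.1067, 0.8552], 'tool_pos': [0.5697, -0.2547, 0.2752], 'tool_rot': [3.0301, -0.0705, 0.7994], 'contact_force': [-0.2787, -0.0791, -1.4028], 'wrist_torque': [0.0461, 0.3177, 0.0298], 'opening': 0.0604}
z [ 0.493 -0.018 -0.87 ] y ang -92.6
VP [ 0.602  -0.2561  0.2219] prel [ 0.0014  0.0004 -0.0193] target [ 0.613  -0.2562  0.2059] dshift units [ 1.73 -0.06 -2.77] rot units [-0.05 -0.09  0.05]
```

View pics/s11d.png

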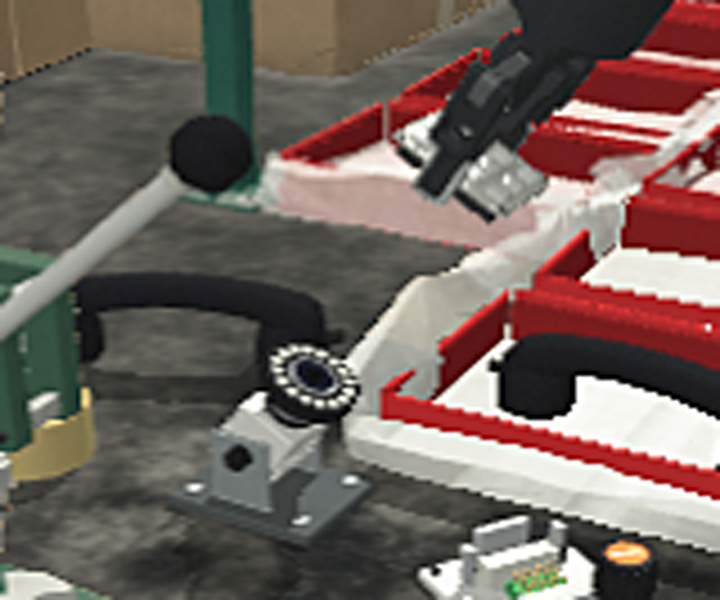

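View pics/t11d.png

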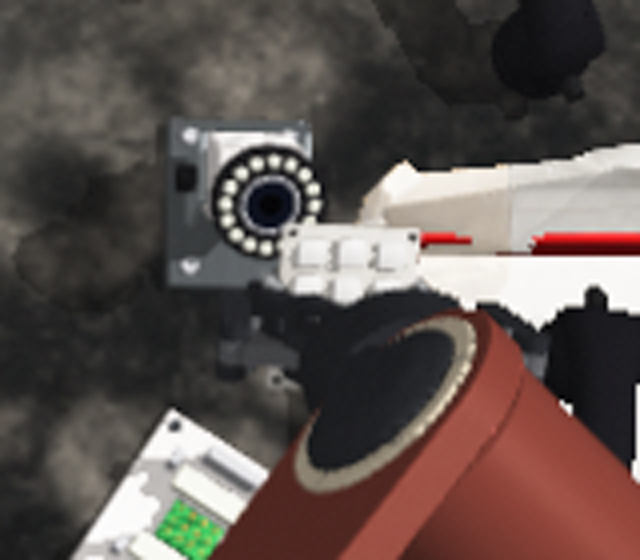

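```bash
cat > ov.py <<'E'
from tgt import *
def kp(o):
    Rrel=RN.T@Rg;prel=RN.T@(np.array([.4880,-.2225,.0197])-np.array([.4866,-.2220,.039]))
    R=Ro.from_rotvec(o['tool_rot']).as_matrix()@Rrel.T
    return R,o['tool_pos']-R@prel
def draw(im,R,p,box,f,fn):
    x,y,w,h=box
    c=cv2.resize(im['frame'][y:y+h,x:x+w],None,fx=f,fy=f,interpolation=cv2.INTER_CUBIC)
    for z,col in((.005,(255,0,255)),(.002,(255,255,0))):
        P=np.array([[a*.039,b*.031,z] for a,b in((1,1),(1,-1),(-1,-1),(-1,1))])
        q=(proj(im,P@R.T+p)-[x-.5,y-.5])*f
        cv2.polylines(c,[q.round().astype(int)],True,col,1)
    for X,col in((L,(0,255,0)),(VP,(0,255,255)),(p,(0,0,255))):
        q=((proj(im,X)[0]-[x-.5,y-.5])*f).round().astype(int);cv2.circle(c,tuple(int(v) for v in q),3,col,-1)
    cv2.imwrite('pics/'+fn,c)
E
python3 - <<'E'
from ov import *
s,t=pickle.load(open('im11.pkl','rb'));R,p=kp(ctrl.get_obs());print(p,R)
draw(s,R,p,(300,80,90,100),7,'o1.png');draw(t,R,p,(385,95,80,80),7,'o2.png')
E
```

```text
[ 0.55948638 -0.25458763  0.29237184] [[ 0.86878433  0.04389254 -0.49324155]
 [-0.03972432  0.99903131  0.01893222]
 [ 0.49359474  0.00314567  0.86968635]]
```

View pics/o1.png

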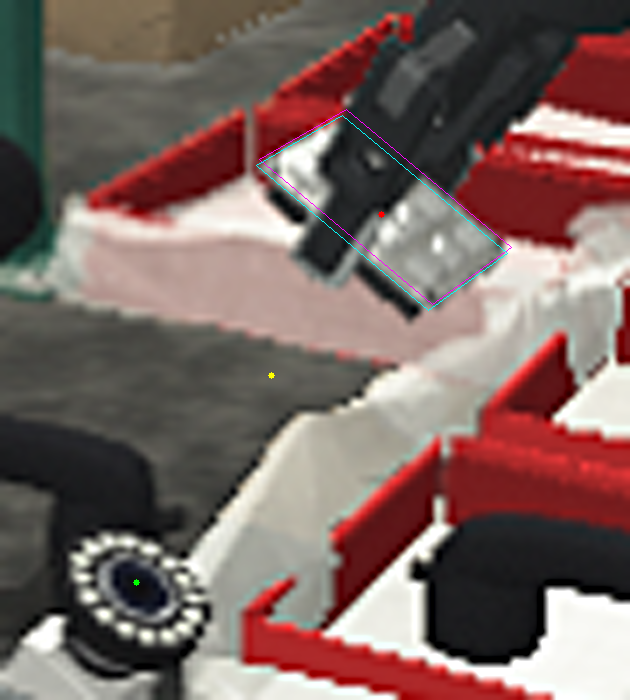

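View pics/o2.png

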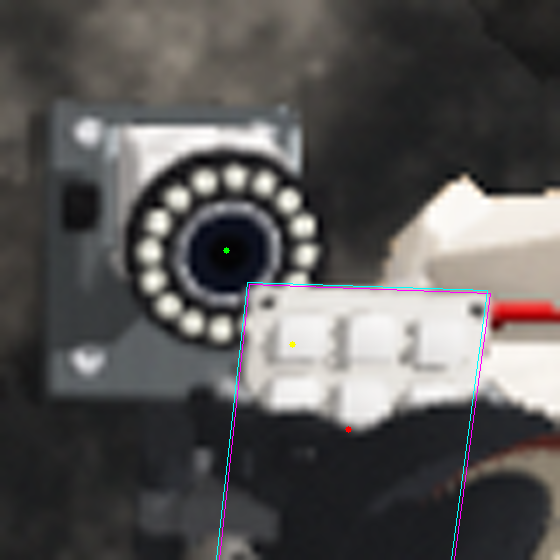

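The predicted keypad outline and the lens mark coincide with both pictures. I'll move in along the lens axis.

Request:
{"name": "carry_out", "arguments": {
  "series": [
    [0.2, 0, -0.3, 0, 0, 0, 0.5],
    [0.3, 0, -0.5, -0.05, -0.09, 0.05, 0.5],
    [0.4, 0, -0.6, 0, 0, 0, 0.5],
    [0.4, -0.06, -0.6, 0, 0, 0, 0.5],
    [0.3, 0, -0.5, 0, 0, 0, 0.5],
    [0.13, 0, -0.27, 0, 0, 0, 0.5],
    [0, 0, 0, 0, 0, 0, 0.5],
    [0, 0, 0, 0, 0, 0, 0.5],
    [0, 0, 0, 0, 0, 0, 0.5]
  ]
}}

```text
t: 15.8
tool_pos: [0.6139, -0.2567, 0.2086]
tool_rot: [3.019, -0.058, 0.818]
contact_force: [0.0, 0.1, -1.0]
opening: 0.06
```

```bash
python3 st.py;python3 tgt.py 0
python3 - <<'E'
from ov import *
s=shot('scene','s12.png');t=shot('top','t12.png');R,p=kp(ctrl.get_obs());print(p,(RL.T@(p-VP)).round(4),R)
draw(s,R,p,(285,100,90,100),6,'o3.png');draw(t,R,p,(375,95,90,80),7,'o4.png')
for im in(s,t):
  for k in('view_point','lens','keypad_center'):print(k,[(round(a['p'],2),(np.array(a['position'])*[640,400]).round(1)) for a in ctrl.mark_of(im,k)[:2]],proj(im,{'v':VP,'l':L,'k':p}[k[0]]).round(1))
E
```

```text
{'t': 15.8, 'q': [-0.6263, -0.1174, 1.8825, 0.3483, 0.9516, 0.8408], 'tool_pos': [0.6139, -0.2567, 0.2086], 'tool_rot': [3.0195, -0.0581, 0.8183], 'contact_force': [0.0401, 0.0877, -1.0486], 'wrist_torque': [0.0454, 0.3227, 0.0389], 'opening': 0.06}
z [ 0.505 -0.022 -0.863] y ang -92.24
VP [ 0.602  -0.2561  0.2219] prel [ 0.0014  0.0004 -0.0193] target [ 0.613  -0.2562  0.2059] dshift units [-0.04  0.02 -0.11] rot units [ 0.03  0.04 -0.01]
[ 0.60287623 -0.25657397  0.22448408] [ 0.002  -0.0004  0.0018] [[ 0.8631999   0.03871419 -0.50337574]
 [-0.03196246  0.99924601  0.02204121]
 [ 0.50384951 -0.00293684  0.86378646]]
view_point [] [[338.2 133. ]]
lens [(0.62, array([318.2, 164.4]))] [[319.  162.7]]
keypad_center [(0.77, array([335. , 131.6]))] [[338. 132.]]
view_point [] [[426.2 143.6]]
lens [(0.71, array([416.5, 133.7]))] [[416.8 130.2]]
keypad_center [(0.8, array([425.4, 141.8]))] [[426.7 142.9]]
```

View pics/o3.png

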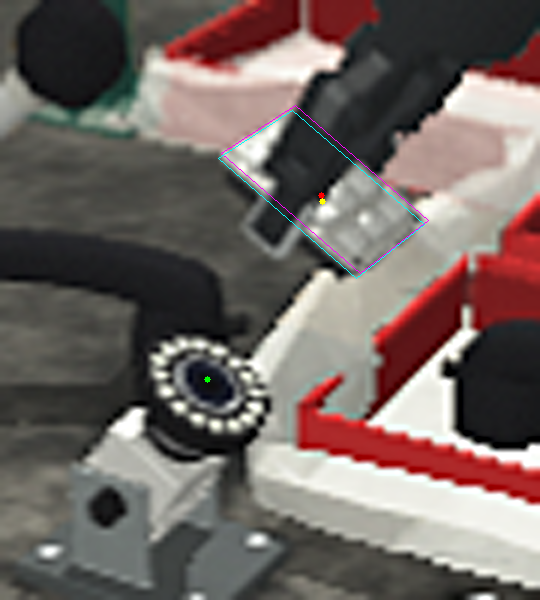

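View pics/o4.png

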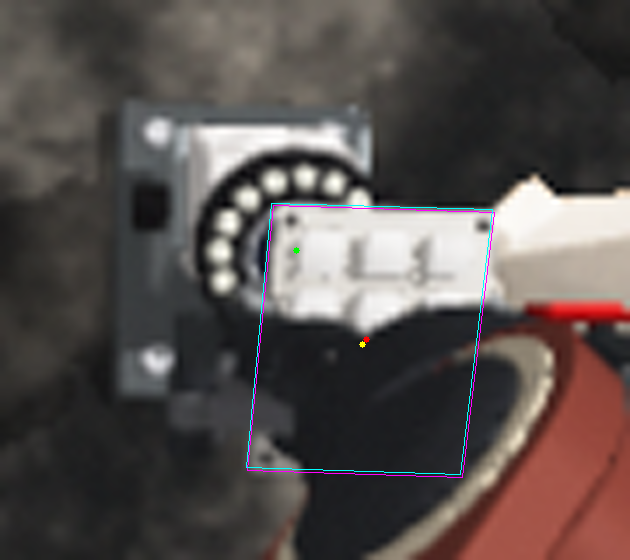

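Request:
{"name": "carry_out", "arguments": {
  "series": [
    [-0.03, 0.01, -0.06, 0.02, 0.03, 0, 0.5],
    [0, 0, 0, 0, 0, 0, 0.5],
    [0, 0, 0, 0, 0, 0, 0.5],
    [0, 0, 0, 0, 0, 0, 0.5],
    [0, 0, 0, 0, 0, 0, 0.5],
    [0, 0, 0, 0, 0, 0, 0.5]
  ]
}}

```text
t: 16.8
tool_pos: [0.6129, -0.2561, 0.2058]
tool_rot: [3.024, -0.059, 0.812]
contact_force: [-0.6, -0.2, -1.8]
opening: 0.0607
```

Run:
```python
from ov import *
o=ctrl.get_obs();R,p=kp(o);print((RL.T@(p-VP)).round(4),(Ro.from_matrix(RL.T@R).as_rotvec()).round(3),o['opening'],np.abs(o['dq']).max())
s=shot('scene','s13.png');t=shot('top','t13.png')
a,b=pickle.load(open('im0.pkl','rb'))
for n in('spare_keypad','red_screwdriver','blue_screwdriver'):
  print(n,[(np.array(m[0]['position'])*[640,400]).round(1).tolist() if m else None for m in (ctrl.mark_of(s,n),ctrl.mark_of(t,n))])
```

```text
[-0.0001  0.     -0.0001] [0.001 0.    0.001] 0.060747643671416385 0.0029389160030290464
spare_keypad [[308.8, 288.1], [277.4, 203.4]]
red_screwdriver [[345.1, 342.1], [245.2, 257.9]]
blue_screwdriver [[325.0, 315.8], [259.1, 235.6]]
```

View pics/s13.png

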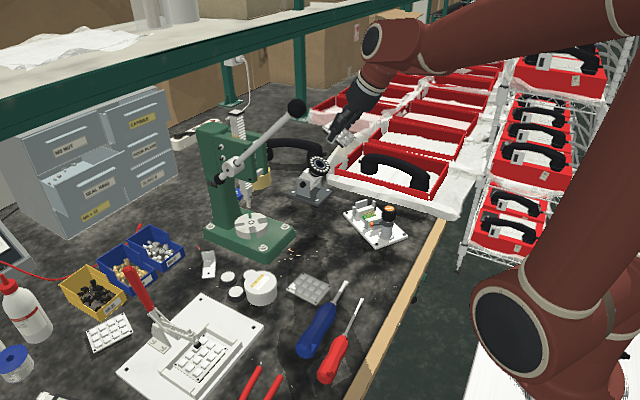

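The picture shows the keypad held near (338,132) above the lens at (319,163). The knob is up, the tongue is swung out, and the loose items lie where they were. I'll hand it in.

Run:
```python
from station import ctrl
print(ctrl.finish_job()); print(ctrl.get_obs()['opening'])
```

```text
the job is handed in; nothing more can be done
None
the job is handed in; nothing more can be done
```

The job is handed in with the keypad still held in front of the inspection camera; no verdict was reported. I pressed the knob about 8 mm to its stop and turned it anticlockwise until it stopped. I then let it spring up, lifted the keypad by its flange, and moved it in along the lens axis.

**Pose:** by the arm's own readings the keypad is within about 1 mm and 0.01 rad of the view point I measured. That point comes from the camera images, so the real error is more likely 3–5 mm. The drawn keypad outline and lens mark matched both pictures to about a pixel.

**Knob and grip:** after release the knob cap was back at its starting pixel. The fingers read about 60.5 mm across the 62 mm flange. The knob grip also read about 1.4 mm under its size.

**Disagreements:**
- The lens detector gave a false hit on the spare keypad at the start, and the knob detector later gave one on the lens. I ignored both.
- At the end the detector put the keypad centre 1–3 px from where I calculated it.
- In the top view the lens detection was 3.5 px off, with the keypad partly covering the lens.
- The spare keypad's mark moved 2–4 px, which I put down to detector noise and the arm's shadow. The arm never came near it.

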